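# Slide the tall refill bottle under the detergent tap

## Robot

A 7-joint arm with a two-finger parallel gripper is mounted at the origin on the work surface. World frame = base frame: x ahead of the robot, y to its left, z up, the work surface at z = 0. Lengths are in m, angles in degrees, forces in N, time in s.
With the tool pointing down it reaches from about 0.425 to 0.875 m from the base axis. Payload 4.7 kg.
Tool frame: the origin (TCP) lies between the finger pads, 19 mm behind the fingertips; this is the grasp point; z points along the fingers, y is the line along which they close (so a half turn about z gives the same grasp; the last joint's range is limited). The gripper opens to 87 mm and grips with 3 to 60 N. Pads are 19 mm wide; open, the fingers measure 117 mm over their backs; the gripper's body (75 mm by 190 mm) begins 51 mm behind the grasp point.
Start: joints at [76.553, 18.392, -4.016, 83.108, 1.295, 78.541, -3.26], TCP at [0.16, -0.63, 0.241] pointing down, gripper open.
Joint ranges: [-163.93, 163.93], [-17.29, 119.83], [-79.2, 71.16], [3.27, 140.29], [-89.18, 269.18], [5.43, 117.66], [-154.24, 154.24]. Speed limits (degrees/s): [147.25, 147.25, 180, 180, 180, 180, 180].

## Interface

Orientations are given as [roll, pitch, yaw] about the fixed x, y, z axes, in that order (R = Rz(yaw) Ry(pitch) Rx(roll)).
In Python, from cell import env gives the robot as it stands.
- The arm moves only by the tool servo_tool, never from a script. Its argument "plan" is a list of rows, each an object with "xyz": the shift along the tool's x, y, z in cm, a list of three; "twist": the turn, a rotation vector about the tool's x, y, z in degrees, a list of three; "jaw": the closure, from 0 (fully open) to 1 (shut). In form: [{"xyz": [x, y, z], "twist": [wx, wy, wz], "jaw": jaw}, ...]. A call has 1 to 10 rows; each row is the pose to reach, as a shift and turn from the pose commanded when the call began, along the tool's axes at that moment; what a row does not reach only later rows make up. A row lasts 1/12 s, in which the tool goes at most 41.7 mm and 7.16 degrees, less where a joint would pass 70% of its speed; a pose out of reach is approached as far as the arm can. A call with a gripper value outside its range is refused whole. The fingers move at their own pace and stop on an object; "newtons" is the grip in N (left out, the last holds). Time passes only in rows, so rows that repeat a pose let the fingers close. It gives the time, the measured TCP pose, the force, the opening and the grip force at its end, in the units of the state.
- env.get_obs(): the state, without advancing time (a new reading comes with each control period).
- env.read_camera(name): name is "scene" or "top"; returns a dict with "img" (480x640x3 uint8, red, green, blue), "camera_matrix" (3x3 intrinsics, pixels), "R" (3x3) and "t" (3): a world point X has camera coordinates R X + t. Camera axes: x right, y down, z forward; pixel columns grow to the right and rows downward; lengths in m; the calibration is good to about 2 mm. A picture is of the moment at which its call begins. There is no depth.
- env.sign_off(): hands the job in; it is judged then, once.
The state is a dict: "time_s": time; "qpos": joint angles; "joint_velocities": joint speeds; "effort": joint torques, N m; "tool_pos": TCP position; "tool_rot": TCP orientation; "force": force on the tool from outside, world axes, zero at the start; "wrist_torque": the same for the moment, N m; "grip_width": finger opening in m; "grasp_force": force on a finger pad.
Only numpy, scipy, OpenCV 4.12 (cv2) and the standard library are available. Lean on these libraries where they do the work, as an engineer would, in place of code of your own. Each camera call takes 0.05 s, during which the arm holds its last target. There are 200 camera calls.

## Task

Slide the tall open refill bottle along the counter until its mouth is centred right under the outlet of the detergent tap, and leave it standing there. Do not lift it or take it between the fingers: push it gently from behind with the fingertips, low on its body, because it is light and tips over when pushed high. Do not bump the tap, and leave the other things where they stand.

Things in the scene. Friction and masses are not known exactly. Their poses are not given: they have to be found in the camera images.
- bottle: the tall empty refill bottle, white plastic, the only bottle without a cap: round, 64 mm across up to 165 mm, shoulder, 38 mm neck from 192 mm, open mouth at 235 mm. 0.11 to 0.23 kg; friction on the counter about 0.5 to 0.7: pushed higher than about 40 mm it may tip. It stops when the push stops. Origin: centre of its underside, z up along its axis.
- mouth (a point): centre of the bottle's open mouth, on its axis 235 mm above its underside (inside diameter 33 mm)
- tap: steel tap fixed on the counter: 42 mm column 300 mm tall on a 72 mm flange, level arm at 290 mm carrying valve and outlet, lever on top up to 345 mm. Origin: on the counter under the outlet, middle of a round drip grille 116 mm across, flush (1 mm, things slide over it as over the counter). x points from the outlet to the column, whose axis is at x = +130 mm; z up.
- spout (a point): the lower end of the tap's outlet, a 14 mm tube pointing down, 250 mm above the counter, so 15 mm higher than the bottle's mouth; valve body above it 30 mm across
- softener: capped softener bottle with a paper label, 68 mm across and 185 mm tall, standing near the tap; leave it. Origin: centre of its underside
- tub: short capped tub, 70 mm across and 90 mm tall, standing near the tap; leave it. Origin: centre of its underside
- dosing_cup: small open clear dosing cup, 68 mm across the rim and 55 mm tall, standing near the tap; leave it. Origin: centre of its underside
- sheet_box: cardboard box of dryer sheets, 58 x 105 x 75 mm (x, y, z), standing near the tap; leave it. Origin: centre of its underside

How it is judged (in metres and radians):
At the end, for the whole second after the job is handed in: the bottle stands upright and still on the counter with the centre of its mouth within 12 mm (horizontally) of the tap's outlet (horizontal distance between mouth and spout below 0.012 m and angle between bottle's own z axis and vertical below 0.05 rad and height (world z) of bottle below 0.005 m and linear speed of bottle below 0.01 m/s); the robot touches nothing.
It fails at once if the bottle leans more than 11 degrees (angle between bottle's own z axis and vertical above 0.2 rad).
It fails at once if the bottle is lifted off the counter (underside's centre over 12 mm up) or taken between the fingers (TCP within 20 mm of its axis, lower than 260 mm) (height (world z) of bottle above 0.012 m or (horizontal distance between the grasp point and bottle below 0.02 m and height (world z) of the grasp point below 0.26 m)).
It fails at once if the bottle is squeezed or shoved hard (more than 15 N from the fingers) (contact force between the fingers and bottle above 15 N).
It fails at once if the tap is bumped (more than 4 N) (contact force between tap and anything else above 4 N).
It fails at once if the softener bottle, tub, dosing cup or box of dryer sheets is moved over 20 mm (distance of any of softener, tub, dosing_cup, sheet_box from where it was at the start of the episode above 0.02 m).
It also fails if it takes over 48 s, if anything falls off the work surface, if the arm or the gripper's body presses on something with over 40 N, if the wrist force passes 120 N, or if a joint passes its speed limit or range.

## Working session

There is one attempt and no reset: what is moved stays moved. The work goes in short steps, Python scripts to look and compute and a tool call to move; the robot and the scene stay as the last step left them, time stands still between calls to the robot, and variables do not carry over. Pictures are saved under pics/ and viewed, at most 10 in all, crops included, and the job is handed in when it is done.

Besides the shell and the picture viewer there is one more tool, called after "Request:" by a JSON object that holds its "fn" and its "kwargs", one argument or row to a line. servo_tool: Moves the arm, as the interface text tells. Its arguments: {"type":"object","properties":{"plan":{"type":"array","items":{"type":"object","properties":{"xyz":{"type":"array","items":{"type":"number"}},"twist":{"type":"array","items":{"type":"number"}},"jaw":{"type":"number"}}}},"newtons":{"type":"number"}},"required":["plan"]}

```bash
mkdir -p pics; ls; python3 - <<'E'
from cell import env
import cv2,numpy as np
o=env.get_obs();print({k:np.round(o[k],3).tolist() for k in('time_s','tool_pos','tool_rot','grip_width')})
for n in('scene','top'):
    c=env.read_camera(n);cv2.imwrite(f'pics/{n}0.png',c['img'][:,:,::-1]);np.savez(f'{n}.npz',**c)
    print(n,np.round(c['camera_matrix'],1).tolist(),np.round(c['R'],3).tolist(),np.round(-c['R'].T@c['t'],3))
E
```

```text
pics
{'time_s': 0.0, 'tool_pos': [0.16, -0.629, 0.24], 'tool_rot': [-179.889, 0.007, 14.256], 'grip_width': 0.087}
scene [[454.9, 0.0, 316.9], [0.0, 454.9, 243.0], [0.0, 0.0, 1.0]] [[0.87, 0.493, 0.018], [0.347, -0.586, -0.732], [-0.35, 0.643, -0.681]] [ 0.836 -0.536  0.652]
top [[604.6, 0.0, 317.8], [0.0, 604.6, 232.1], [0.0, 0.0, 1.0]] [[-0.011, -1.0, 0.001], [-0.979, 0.01, -0.203], [0.203, -0.003, -0.979]] [ 0.412 -0.07   1.073]
```

View pics/scene0.png

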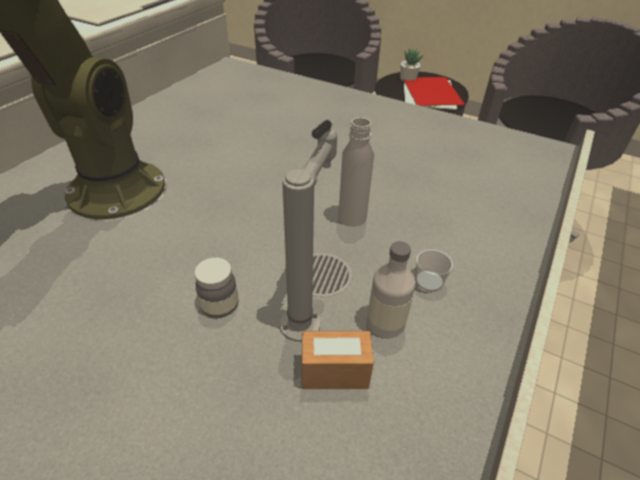

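View pics/top0.png

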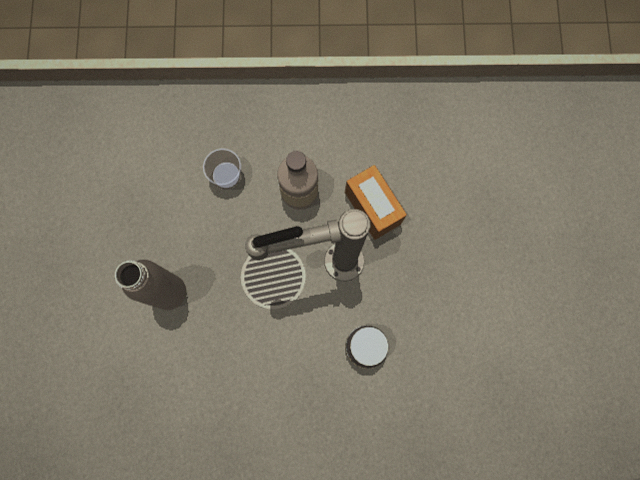

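The scene view shows the bottle mouth at about (360,126) and the grille at about (327,274). In the top view the mouth is at (132,276), the grille at (273,277), the column flange at (345,261), and the bottle's foot near (172,308).

```bash
cat > h.py <<'E'
import numpy as np,cv2
def ray(c,uv):
    K,R,t=c['camera_matrix'],c['R'],c['t']
    return -R.T@t, R.T@np.linalg.solve(K,[uv[0],uv[1],1.])
def onz(c,uv,z):
    o,d=ray(c,uv);return (o+d*(z-o[2])/d[2])[:2]
def blob(mask,box):
    x0,y0,x1,y1=box;m=mask[y0:y1,x0:x1].astype(np.uint8)
    cs,_=cv2.findContours(m,cv2.RETR_EXTERNAL,cv2.CHAIN_APPROX_NONE)
    k=max(cs,key=cv2.contourArea);(cx,cy),ax,an=cv2.fitEllipse(cv2.convexHull(k))
    return (cx+x0,cy+y0),ax,an
E
python3 - <<'E'
from h import *
T=dict(np.load('top.npz'));S=dict(np.load('scene.npz'))
for n,p in dict(grille=(273,277),column=(345,261)).items(): print(n,onz(T,p,0).round(4))
print('mouth',onz(T,(132,276),.235),'scene',onz(S,(360.5,126),.235))
print('grille scene',onz(S,(328,274),0))
print('soft cap',onz(T,(297,160),.185),'tub',onz(T,(369,346),.09),'cup rim',onz(T,(222,167),.055),'box',onz(T,(376,198),.075),'spout approx top',onz(T,(258,247),.29))
a=cv2.resize(T['img'][235:320,100:200],None,fx=4,fy=4,interpolation=cv2.INTER_CUBIC)
b=cv2.resize(T['img'][235:320,230:330],None,fx=4,fy=4,interpolation=cv2.INTER_CUBIC)
cv2.imwrite('pics/c1.png',np.hstack([a,b])[:,:,::-1])
E
```

```text
grille [0.5533 0.0073]
column [ 0.5808 -0.1218]
mouth [0.52573847 0.18679963] scene [0.53359439 0.17942004]
grille scene [0.56363431 0.01367382]
soft cap [ 0.70946157 -0.04222344] tub [ 0.428892  -0.1530929] cup rim [0.74157725 0.09382608] box [ 0.67708818 -0.17322088] spout approx top [0.55489382 0.00618982]
```

View pics/c1.png

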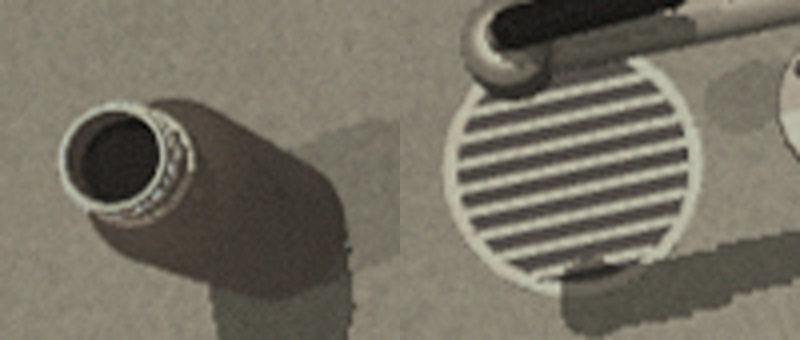

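The crop shows the mouth's lip ring centred at about (128.5,274) and the grille at about (273.2,277.5). The two views disagree on the mouth by about 1 cm, so I'll refine in the scene view.

```bash
python3 - <<'E'
from h import *
T=dict(np.load('top.npz'));S=dict(np.load('scene.npz'))
print('mouth',onz(T,(128.5,274),.235),'grille',onz(T,(273.2,277.5),0))
a=cv2.resize(S['img'][110:235,310:410],None,fx=4,fy=4,interpolation=cv2.INTER_CUBIC)
b=cv2.resize(S['img'][220:345,270:370],None,fx=4,fy=4,interpolation=cv2.INTER_CUBIC)
cv2.imwrite('pics/c2.png',np.hstack([a,b])[:,:,::-1])
E
```

```text
mouth [0.52859885 0.19182582] grille [0.55241339 0.00692147]
```

View pics/c2.png

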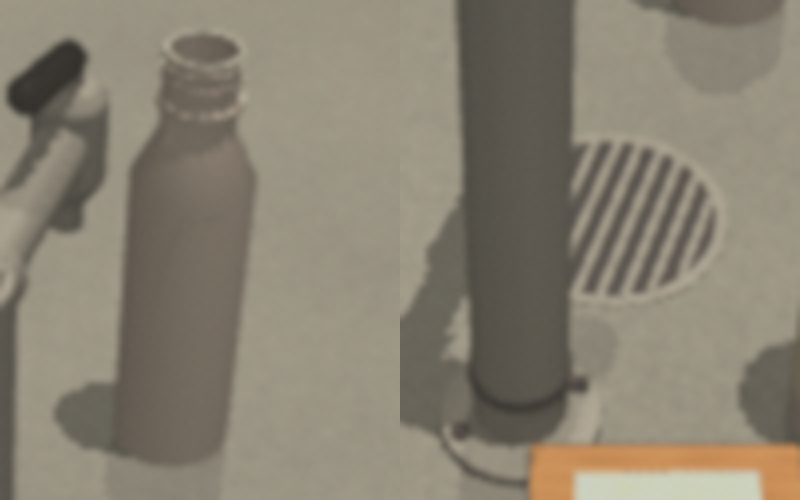

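The scene mouth lip is centred at about (361,122.2), and the outlet's lower end is at about (326,166).

```bash
python3 - <<'E'
from h import *
S=dict(np.load('scene.npz'))
print('mouth',onz(S,(361,122.2),.235),'grille',onz(S,(323,274.9),0),'spout',onz(S,(326.5,166.5),.25))
E
```

```text
mouth [0.52808893 0.19316015] grille [0.55633465 0.00657802] spout [0.55466195 0.00712017]
```

Request:
{"fn": "servo_tool", "kwargs": {
  "plan": [
    {"xyz":[0,0,-4],"twist":[0,0,0],"jaw":0},
    {"xyz":[0,0,-8],"twist":[0,0,-6],"jaw":0.2},
    {"xyz":[0,0,-12],"twist":[0,0,-12],"jaw":0.54},
    {"xyz":[3,-1,-15],"twist":[0,0,-18],"jaw":0.54},
    {"xyz":[6,-2,-18],"twist":[0,0,-24],"jaw":0.54},
    {"xyz":[9,-3,-20],"twist":[0,0,-30],"jaw":0.54},
    {"xyz":[13,-4,-21],"twist":[0,0,-36],"jaw":0.54},
    {"xyz":[17,-5,-22],"twist":[0,0,-42],"jaw":0.54},
    {"xyz":[21,-6,-23],"twist":[0,0,-48],"jaw":0.54},
    {"xyz":[25,-7,-24],"twist":[0,0,-54],"jaw":0.54}
  ]
}}

```text
time_s: 0.93
tool_pos: [0.3837, -0.5008, 0.4809]
tool_rot: [-180.0, 0.0, 68.5]
force: [0.2, -0.3, 1.0]
grip_width: 0.0423
grasp_force: 0.0
```

Request:
{"fn": "servo_tool", "kwargs": {
  "plan": [
    {"xyz":[4,1,0],"twist":[0,0,-3],"jaw":0.54},
    {"xyz":[8,2,0],"twist":[0,0,-6],"jaw":0.54},
    {"xyz":[12,3,0],"twist":[0,0,-9],"jaw":0.54},
    {"xyz":[16,4,0],"twist":[0,0,-12],"jaw":0.54},
    {"xyz":[20,5,0],"twist":[0,0,-15],"jaw":0.54},
    {"xyz":[24,5.5,0],"twist":[0,0,-18],"jaw":0.54},
    {"xyz":[28,6,0],"twist":[0,0,-21],"jaw":0.54},
    {"xyz":[32,6.5,0],"twist":[0,0,-24],"jaw":0.54},
    {"xyz":[36,7,0],"twist":[0,0,-27],"jaw":0.54},
    {"xyz":[40,7.5,0],"twist":[0,0,-29.4],"jaw":0.54}
  ]
}}

```text
time_s: 1.77
tool_pos: [0.6008, -0.1566, 0.4802]
tool_rot: [-180.0, 0.0, 97.8]
force: [0.7, -0.3, 0.4]
grip_width: 0.0402
grasp_force: 0.0
```

Request:
{"fn": "servo_tool", "kwargs": {
  "plan": [
    {"xyz":[4,-0.3,0],"twist":[0,0,0],"jaw":0.54},
    {"xyz":[8,-0.6,0],"twist":[0,0,0],"jaw":0.54},
    {"xyz":[12,-0.9,0],"twist":[0,0,0],"jaw":0.54},
    {"xyz":[16,-1.2,0],"twist":[0,-6,0],"jaw":0.54},
    {"xyz":[20,-1.5,0],"twist":[0,-12,0],"jaw":0.54},
    {"xyz":[24,-1.8,0],"twist":[0,-18,0],"jaw":0.54},
    {"xyz":[28,-2.1,0],"twist":[0,-24,0],"jaw":0.54},
    {"xyz":[32,-2.4,0],"twist":[0,-30,0],"jaw":0.54},
    {"xyz":[36,-2.6,0],"twist":[0,-36,0],"jaw":0.54},
    {"xyz":[40,-2.8,0],"twist":[0,-42,0],"jaw":0.54}
  ]
}}

```text
time_s: 2.6
tool_pos: [0.5306, 0.1876, 0.4726]
tool_rot: [-178.8, 34.4, 98.9]
force: [1.6, -0.8, -0.3]
grip_width: 0.04
grasp_force: 0.0
```

Request:
{"fn": "servo_tool", "kwargs": {
  "plan": [
    {"xyz":[2.5,-0.3,-1.7],"twist":[0,-2,0],"jaw":0.54},
    {"xyz":[5,-0.3,-3.4],"twist":[0,-5,0],"jaw":0.54},
    {"xyz":[7.5,-0.3,-5.1],"twist":[0,-8,0],"jaw":0.54},
    {"xyz":[10,-0.3,-6.8],"twist":[0,-10,0],"jaw":0.54},
    {"xyz":[12,-0.3,-8.2],"twist":[0,-10,0],"jaw":0.54},
    {"xyz":[14,-0.3,-9.6],"twist":[0,-10,0],"jaw":0.54},
    {"xyz":[14,-0.3,-9.6],"twist":[0,-10,0],"jaw":0.54},
    {"xyz":[14,-0.3,-9.6],"twist":[0,-10,0],"jaw":0.54}
  ]
}}

```text
time_s: 3.27
tool_pos: [0.519, 0.3114, 0.4577]
tool_rot: [-176.6, 44.0, 99.1]
force: [2.3, -0.9, -2.1]
grip_width: 0.04
grasp_force: 0.0
```

```bash
python3 - <<'E'
from cell import env
import numpy as np
o=env.get_obs();print({k:np.round(o[k],3).tolist() for k in('time_s','tool_pos','tool_rot','qpos')})
E
```

```text
{'time_s': 3.267, 'tool_pos': [0.519, 0.311, 0.458], 'tool_rot': [-176.602, 44.001, 99.137], 'qpos': [-77.352, 38.009, 55.378, 54.94, 11.903, 117.558, -12.094]}
```

```bash
cat > rel.py <<'E'
import sys,numpy as np
from cell import env
from scipy.spatial.transform import Rotation as R
# args: x y z roll pitch yaw
a=np.array(sys.argv[1:7],float);o=env.get_obs()
r=R.from_euler('xyz',o['tool_rot'],degrees=True);g=R.from_euler('xyz',a[3:],degrees=True)
print('cm',(r.inv().apply(a[:3]-o['tool_pos'])*100).round(2),'rv',(r.inv()*g).as_rotvec(degrees=True).round(1),np.round(o['qpos'],1),o['time_s'])
E
python3 rel.py 0.514 0.31 0.25 180 42 97.7;python3 rel.py 0.514 0.31 0.12 180 42 97.7
```

```text
cm [14.39  0.38 14.98] rv [-2.4  2.   1. ] [-77.4  38.   55.4  54.9  11.9 117.6 -12.1] 3.2667
cm [23.42  0.93 24.31] rv [-2.4  2.   1. ] [-77.4  38.   55.4  54.9  11.9 117.6 -12.1] 3.2667
```

Request:
{"fn": "servo_tool", "kwargs": {
  "plan": [
    {"xyz":[2.4,0.1,2.5],"twist":[-0.5,0.5,0.2],"jaw":0.54},
    {"xyz":[4.8,0.2,5],"twist":[-1,1,0.4],"jaw":0.54},
    {"xyz":[7.2,0.3,7.5],"twist":[-1.5,1.5,0.6],"jaw":0.54},
    {"xyz":[9.6,0.4,10],"twist":[-2,2,0.8],"jaw":0.54},
    {"xyz":[12,0.4,12.5],"twist":[-2.4,2,1],"jaw":0.54},
    {"xyz":[14.4,0.4,15],"twist":[-2.4,2,1],"jaw":0.54},
    {"xyz":[17,0.6,17.5],"twist":[-2.4,2,1],"jaw":0.54},
    {"xyz":[19,0.7,20],"twist":[-2.4,2,1],"jaw":0.54},
    {"xyz":[21,0.8,22],"twist":[-2.4,2,1],"jaw":0.54},
    {"xyz":[23.4,0.9,24.3],"twist":[-2.4,2,1],"jaw":0.54}
  ]
}}

```text
time_s: 4.1
tool_pos: [0.515, 0.3065, 0.1194]
tool_rot: [180.0, 42.0, 97.4]
force: [0.5, 0.5, 1.0]
grip_width: 0.0399
grasp_force: 0.0
```

```bash
python3 rel.py 0.514 0.30 0.032 180 42 97.7; python3 - <<'E'
from cell import env
import cv2
cv2.imwrite('pics/s1.png',env.read_camera('scene')['img'][:,:,::-1])
E
```

```text
cm [ 5.38 -0.18  6.91] rv [-0.2  0.  -0.2] [-82.2  45.5  48.9  84.3   3.3  85.2 -30.1] 4.1
```

View pics/s1.png

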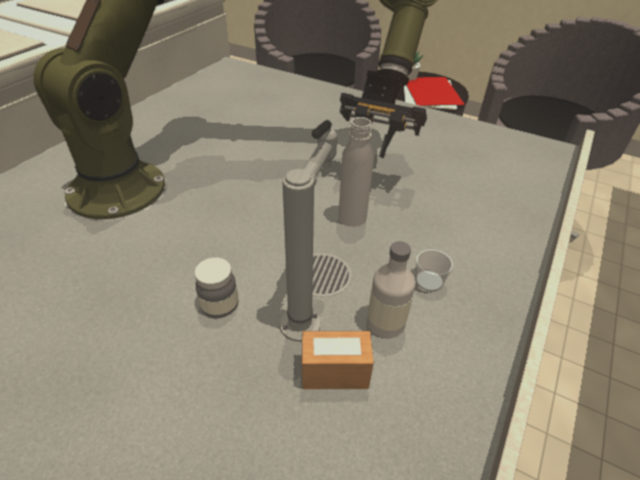

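The gripper is behind the bottle, tilted and clear, and nothing has moved (mouth still at about (361,122)). Descending.

Request:
{"fn": "servo_tool", "kwargs": {
  "plan": [
    {"xyz":[1,-0.1,1.4],"twist":[0,0,0],"jaw":0.54},
    {"xyz":[2,-0.1,2.8],"twist":[0,0,0],"jaw":0.54},
    {"xyz":[3,-0.1,4.1],"twist":[0,0,0],"jaw":0.54},
    {"xyz":[4,-0.2,5.2],"twist":[0,0,-0.2],"jaw":0.54},
    {"xyz":[4.8,-0.2,6.2],"twist":[-0.2,0,-0.2],"jaw":0.54},
    {"xyz":[5.4,-0.2,6.9],"twist":[-0.2,0,-0.2],"jaw":0.54},
    {"xyz":[5.4,-0.2,6.9],"twist":[-0.2,0,-0.2],"jaw":0.54}
  ]
}}

```text
time_s: 4.73
tool_pos: [0.5128, 0.3001, 0.0313]
tool_rot: [-179.8, 42.1, 97.8]
force: [-0.7, -0.6, -0.1]
grip_width: 0.0402
grasp_force: 0.0
```

```bash
python3 rel.py 0.5213 0.241 0.032 180 42 97.7; python3 rel.py 0.547 0.052 0.032 180 42 97.7
```

```text
cm [-4.47  0.05  3.95] rv [-0.1  0.1  0.1] [-80.9  50.9  46.   87.2   0.6  78.  -32.3] 4.7333
cm [-18.62   0.06  16.75] rv [-0.1  0.1  0.1] [-80.9  50.9  46.   87.2   0.6  78.  -32.3] 4.7333
```

Request:
{"fn": "servo_tool", "kwargs": {
  "plan": [
    {"xyz":[-0.6,0,0.5],"twist":[0,0,0],"jaw":0.54},
    {"xyz":[-1.3,0,1.15],"twist":[0,0,0],"jaw":0.54},
    {"xyz":[-2,0,1.8],"twist":[0,0,0],"jaw":0.54},
    {"xyz":[-2.6,0,2.3],"twist":[0,0,0],"jaw":0.54},
    {"xyz":[-3.1,0,2.75],"twist":[0,0,0],"jaw":0.54},
    {"xyz":[-3.4,0,3.05],"twist":[0,0,0],"jaw":0.54},
    {"xyz":[-3.6,0,3.2],"twist":[0,0,0],"jaw":0.54},
    {"xyz":[-3.8,0,3.4],"twist":[0,0,0],"jaw":0.54},
    {"xyz":[-4,0,3.55],"twist":[0,0,0],"jaw":0.54},
    {"xyz":[-4.2,0,3.75],"twist":[0,0,0],"jaw":0.54}
  ]
}}

```text
time_s: 5.57
tool_pos: [0.5214, 0.2449, 0.0335]
tool_rot: [180.0, 42.0, 97.7]
force: [-0.3, -0.7, -0.4]
grip_width: 0.0398
grasp_force: 0.0
```

```bash
python3 rel.py 0.547 0.052 0.032 180 42 97.7; python3 - <<'E'
from cell import env
import cv2,numpy as np
S=env.read_camera('scene')['img'];T=env.read_camera('top')['img']
f=lambda a:cv2.resize(a,(400,500),interpolation=cv2.INTER_CUBIC)
cv2.imwrite('pics/s2.png',np.hstack([f(S[110:235,310:410]),f(T[225:350,100:200])])[:,:,::-1])
E
```

```text
cm [-14.36  -0.06  13.14] rv [0. 0. 0.] [-80.3  48.1  47.7  93.    2.5  73.5 -30.3] 5.5667
```

View pics/s2.png

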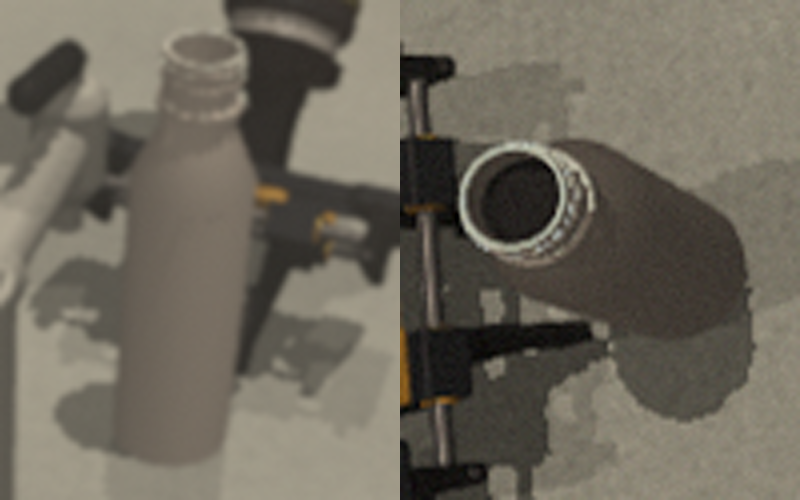

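The bottle hasn't moved and the fingertips are just behind its foot. I'll start the slow push.

Request:
{"fn": "servo_tool", "kwargs": {
  "plan": [
    {"xyz":[-0.15,0,0.14],"twist":[0,0,0],"jaw":0.54},
    {"xyz":[-0.3,0,0.27],"twist":[0,0,0],"jaw":0.54},
    {"xyz":[-0.5,0,0.45],"twist":[0,0,0],"jaw":0.54},
    {"xyz":[-0.7,0,0.64],"twist":[0,0,0],"jaw":0.54},
    {"xyz":[-0.95,0,0.87],"twist":[0,0,0],"jaw":0.54},
    {"xyz":[-1.2,0,1.1],"twist":[0,0,0],"jaw":0.54},
    {"xyz":[-1.45,0,1.33],"twist":[0,0,0],"jaw":0.54},
    {"xyz":[-1.7,0,1.55],"twist":[0,0,0],"jaw":0.54},
    {"xyz":[-1.95,0,1.78],"twist":[0,0,0],"jaw":0.54},
    {"xyz":[-2.2,0,2],"twist":[0,0,0],"jaw":0.54}
  ]
}}

```text
time_s: 6.5
tool_pos: [0.5254, 0.2148, 0.0335]
tool_rot: [180.0, 42.0, 97.7]
force: [0.5, 1.1, -0.2]
grip_width: 0.0403
grasp_force: 0.4
```

```bash
python3 rel.py 0.547 0.052 0.032 180 42 97.7; python3 - <<'E'
from cell import env
import cv2,numpy as np
S=env.read_camera('scene')['img'];T=env.read_camera('top')['img']
f=lambda a:cv2.resize(a,(400,500),interpolation=cv2.INTER_CUBIC)
cv2.imwrite('pics/s3.png',np.hstack([f(S[110:235,310:410]),f(T[225:350,100:200])])[:,:,::-1])
E
```

```text
cm [-12.1   -0.03  11.11] rv [-0.  0. -0.] [-79.7  46.9  48.6  95.8   3.5  71.1 -29.2] 6.5
```

View pics/s3.png

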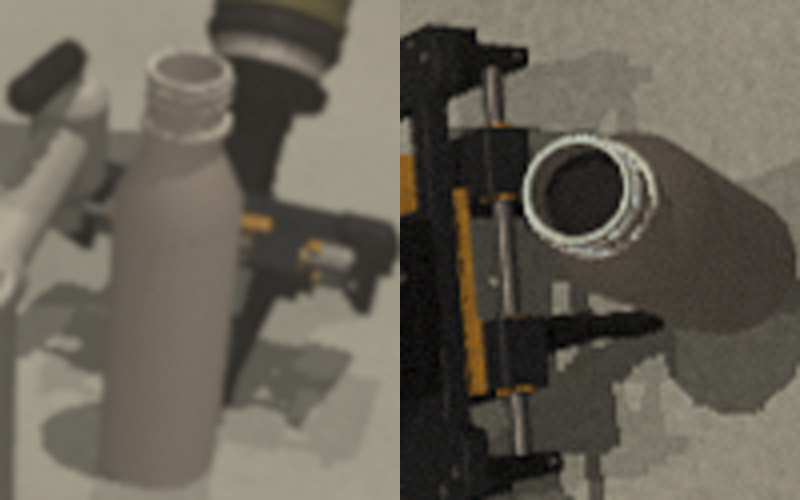

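The bottle is sliding upright, with the mouth now at top (144.5,272), about 22 mm along as predicted. Continuing.

Request:
{"fn": "servo_tool", "kwargs": {
  "plan": [
    {"xyz":[-0.35,0,0.32],"twist":[0,0,0],"jaw":0.54},
    {"xyz":[-0.8,0,0.73],"twist":[0,0,0],"jaw":0.54},
    {"xyz":[-1.25,0,1.15],"twist":[0,0,0],"jaw":0.54},
    {"xyz":[-1.7,0,1.56],"twist":[0,0,0],"jaw":0.54},
    {"xyz":[-2.15,0,1.97],"twist":[0,0,0],"jaw":0.54},
    {"xyz":[-2.6,0,2.39],"twist":[0,0,0],"jaw":0.54},
    {"xyz":[-3.05,0,2.8],"twist":[0,0,0],"jaw":0.54},
    {"xyz":[-3.5,0,3.2],"twist":[0,0,0],"jaw":0.54},
    {"xyz":[-3.95,0,3.62],"twist":[0,0,0],"jaw":0.54},
    {"xyz":[-4.4,0,4.04],"twist":[0,0,0],"jaw":0.54}
  ]
}}

```text
time_s: 7.43
tool_pos: [0.5335, 0.1554, 0.033]
tool_rot: [180.0, 42.0, 97.7]
force: [0.3, 1.1, 1.0]
grip_width: 0.04
grasp_force: 0.6
```

Request:
{"fn": "servo_tool", "kwargs": {
  "plan": [
    {"xyz":[-0.45,0,0.41],"twist":[0,0,0],"jaw":0.54},
    {"xyz":[-0.9,0,0.82],"twist":[0,0,0],"jaw":0.54},
    {"xyz":[-1.35,0,1.24],"twist":[0,0,0],"jaw":0.54},
    {"xyz":[-1.8,0,1.65],"twist":[0,0,0],"jaw":0.54},
    {"xyz":[-2.25,0,2.07],"twist":[0,0,0],"jaw":0.54},
    {"xyz":[-2.7,0,2.48],"twist":[0,0,0],"jaw":0.54},
    {"xyz":[-3.15,0,2.89],"twist":[0,0,0],"jaw":0.54},
    {"xyz":[-3.6,0,3.3],"twist":[0,0,0],"jaw":0.54},
    {"xyz":[-3.95,0,3.62],"twist":[0,0,0],"jaw":0.54},
    {"xyz":[-4.2,0,3.85],"twist":[0,0,0],"jaw":0.54}
  ]
}}

```text
time_s: 8.27
tool_pos: [0.5409, 0.0986, 0.0325]
tool_rot: [180.0, 42.1, 97.6]
force: [-0.9, 1.8, 0.9]
grip_width: 0.04
grasp_force: 0.7
```

```bash
python3 rel.py 0.547 0.0515 0.0335 180 42 97.7; python3 - <<'E'
from cell import env
import cv2,numpy as np
S=env.read_camera('scene')['img'];T=env.read_camera('top')['img']
f=lambda a:cv2.resize(a,(400,500),interpolation=cv2.INTER_CUBIC)
cv2.imwrite('pics/s4.png',np.hstack([f(S[120:245,290:390]),f(T[205:330,200:300])])[:,:,::-1])
E
```

```text
cm [-3.6  -0.03  3.11] rv [-0.   0.1 -0. ] [-75.9  43.1  52.1 104.9   7.2  61.9 -24.5] 8.2667
```

View pics/s4.png

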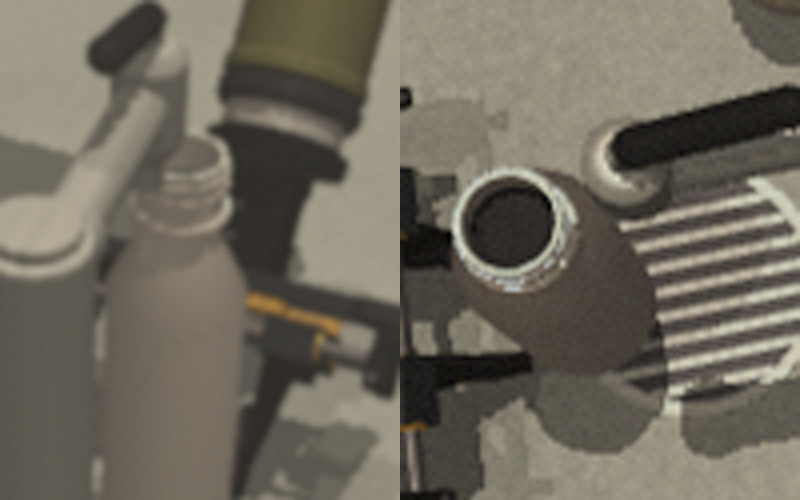

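The bottle is upright with its mouth at top (227,261), i.e. about (0.547, 0.055), matching the prediction. There are 47 mm to go.

Request:
{"fn": "servo_tool", "kwargs": {
  "plan": [
    {"xyz":[-0.4,0,0.35],"twist":[0,0,0],"jaw":0.54},
    {"xyz":[-0.85,0,0.74],"twist":[0,0,0],"jaw":0.54},
    {"xyz":[-1.3,0,1.13],"twist":[0,0,0],"jaw":0.54},
    {"xyz":[-1.75,0,1.52],"twist":[0,0,0],"jaw":0.54},
    {"xyz":[-2.2,0,1.9],"twist":[0,0,0],"jaw":0.54},
    {"xyz":[-2.6,0,2.26],"twist":[0,0,0],"jaw":0.54},
    {"xyz":[-2.95,0,2.56],"twist":[0,0,0],"jaw":0.54},
    {"xyz":[-3.2,0,2.78],"twist":[0,0,0],"jaw":0.54},
    {"xyz":[-3.35,0,2.91],"twist":[0,0,0],"jaw":0.54},
    {"xyz":[-3.4,0,2.96],"twist":[0,0,0],"jaw":0.54}
  ]
}}

```text
time_s: 9.2
tool_pos: [0.547, 0.0544, 0.0333]
tool_rot: [180.0, 42.0, 97.6]
force: [-0.2, 0.9, -0.3]
grip_width: 0.0398
grasp_force: 0.4
```

```bash
python3 rel.py 0.547 0.0515 0.0335 180 42 97.7; python3 rel.py 0.535 0.1415 0.0335 180 42 97.7; python3 - <<'E'
from cell import env
import cv2,numpy as np
S=env.read_camera('scene')['img'];T=env.read_camera('top')['img']
f=lambda a:cv2.resize(a,(400,500),interpolation=cv2.INTER_CUBIC)
cv2.imwrite('pics/s5.png',np.hstack([f(S[120:245,290:390]),f(T[205:330,210:310])])[:,:,::-1])
E
```

```text
cm [-0.23 -0.04  0.18] rv [-0.  0. -0.] [-73.8  42.   53.4 107.6   8.7  58.6 -22.3] 9.2
cm [ 6.52 -0.03 -5.9 ] rv [-0.  0. -0.] [-73.8  42.   53.4 107.6   8.7  58.6 -22.3] 9.2
```

View pics/s5.png

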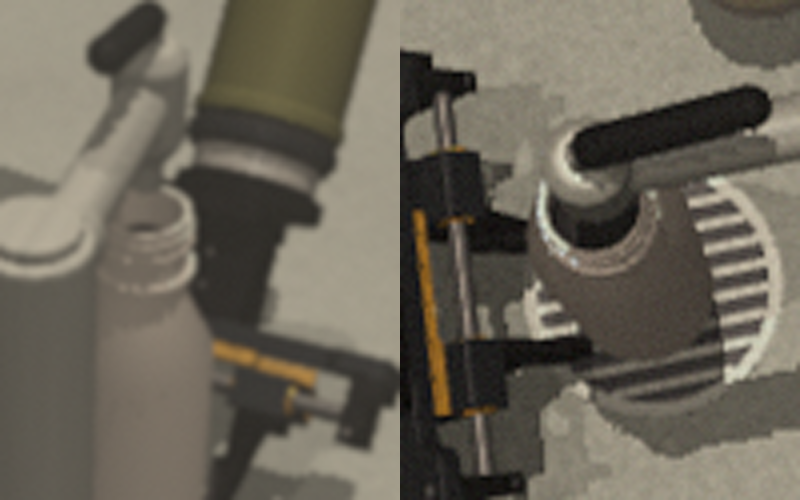

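The mouth is nearly under the outlet at about (0.5535, 0.011), upright. I'll push another 3.5 mm, then back off.

Request:
{"fn": "servo_tool", "kwargs": {
  "plan": [
    {"xyz":[-0.12,0,0.11],"twist":[0,0,0],"jaw":0.54},
    {"xyz":[-0.24,0,0.21],"twist":[0,0,0],"jaw":0.54},
    {"xyz":[-0.3,0,0.27],"twist":[0,0,0],"jaw":0.54},
    {"xyz":[-0.3,0,0.27],"twist":[0,0,0],"jaw":0.54},
    {"xyz":[0,0,0],"twist":[0,0,0],"jaw":0.54},
    {"xyz":[0.7,0,-0.63],"twist":[0,0,0],"jaw":0.54},
    {"xyz":[1.6,0,-1.45],"twist":[0,0,0],"jaw":0.54},
    {"xyz":[3,0,-2.7],"twist":[0,0,0],"jaw":0.54},
    {"xyz":[4.5,0,-4.1],"twist":[0,0,0],"jaw":0.54},
    {"xyz":[6.5,0,-5.9],"twist":[0,0,0],"jaw":0.54}
  ]
}}

```text
time_s: 10.13
tool_pos: [0.5348, 0.1426, 0.0337]
tool_rot: [180.0, 42.1, 97.6]
force: [0.5, 0.2, -0.3]
grip_width: 0.04
grasp_force: 0.0
```

Request:
{"fn": "servo_tool", "kwargs": {
  "plan": [
    {"xyz":[0.5,0,-0.8],"twist":[0,0,0],"jaw":0.54},
    {"xyz":[0.5,0,-1.5],"twist":[0,0,0],"jaw":0.54},
    {"xyz":[0.5,0,-2],"twist":[0,0,0],"jaw":0.54},
    {"xyz":[0.5,0,-2],"twist":[0,0,0],"jaw":0.54},
    {"xyz":[0.5,0,-2],"twist":[0,0,0],"jaw":0.54}
  ]
}}

```text
time_s: 10.55
tool_pos: [0.5331, 0.1574, 0.0456]
tool_rot: [179.9, 42.1, 97.5]
force: [0.5, -0.3, 0.0]
grip_width: 0.0402
grasp_force: 0.0
```

```bash
python3 - <<'E'
from cell import env
import cv2,numpy as np
S=env.read_camera('scene')['img'];T=env.read_camera('top')['img']
f=lambda a:cv2.resize(a,(400,500),interpolation=cv2.INTER_CUBIC)
cv2.imwrite('pics/s6.png',np.hstack([f(S[120:245,290:390]),f(T[205:330,210:310])])[:,:,::-1])
E
```

```text
(no output)
```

View pics/s6.png

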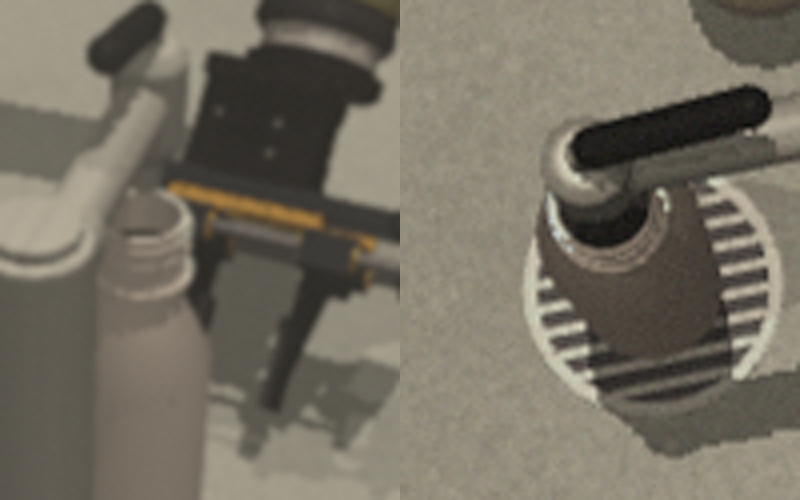

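The mouth is centred at about (0.553, 0.008) against the outlet at (0.553, 0.007). It is upright and the fingers are clear.

```bash
python3 -c "
from cell import env
print(env.sign_off())"
```

```text
the job is handed in; nothing more can be done
None
```

I slid the bottle under the tap outlet and handed the job in at about 10.6 s: by my last image the mouth is about 1 mm off centre, it stands upright and the gripper is clear, though hand-in returned no verdict.

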